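# Tuck the flap of the specimen box under its lip

## Task

The grey specimen box on the bench stands open: with a fingertip (no gripping), push its upright hinged flap over until it lies flat on the box, then, pressing lightly on it, push it by its ridge towards the lip on the opposite rim until its free edge is tucked well beneath the lip and the flap stays shut by itself, and come away from it. Do not touch the lined inner side of the flap, pinch, lift or carry anything, shove the box along the bench or bear down on it hard; leave the two jars in it and all the things around it where they are.

Things in the scene. Friction and masses are not known exactly. Their poses are not given: they have to be found in the camera images.
- box: Open grey steel box, loose, about 1.4 kg; stays put if pushed under 6 N. 150 (x) by 112 (y) mm, walls 48 mm high, walls and floor 4 mm thick. Origin: centre of its underside; z up. The flap's hinge axis is along box y at its -x rim, 54 mm up, 63 mm from the centre with hinge_bar at 0 (ears beside it 63 mm high); the lip is on its +x rim. The hinge rim faces the robot, turned up to 0.8 rad.
- lip (a point): Middle of the lower inner edge of the retaining lip, 55 mm to box +x of the box's centre and 60.5 mm above the bench. The lip is 4 mm thick (top 64.5 mm above the bench), spans the box's 112 mm width and overhangs inwards 16 mm from the +x wall.
- flap (a joint): Angle of the flap, rad: 0 = flat on the box, 1.57 = upright, stop at 1.9. Starts 1.2 to 1.7. A weak spring (about 0.1 N m at 0) reopens it unless its edge is under the lip. Aluminium plate 4 mm thick, 98 mm wide along the hinge, free edge 112 mm from the hinge axis, which lies in its mid-plane: when flat its outer face is 56 mm above the bench and passes 4.5 mm below the lip.
- hinge_bar (a joint): Travel of the hinge bar, and the flap with it, in the slotted ears, m, along box +x towards the lip: 0 = back, 0.018 = fully forward. Starts 0 to 0.002; friction about 3 N holds it. At 0 the flap's edge swings down 6 mm clear of the lip; at 0.018 it lies 12 mm beneath it. Pushed forward before the flap is flat, the edge strikes the lip or lies on it.
- flap_edge (a point): Middle of the flap's free edge, at mid thickness, 112 mm from the hinge axis; moves with the flap.
- ridge (a point): Middle of the top of the finger ridge on the flap's outer face: a bar 70 mm long parallel to the hinge, 8 mm wide, 8 mm tall above the face; its hinge-side face is 68 mm from the hinge axis. When the flap is upright the ridge points to box -x.
- liner: Grey plastic lining on the flap's inner side (the side that ends facing down into the box), 66 by 84 by 2 mm; not to be touched by the fingers. Origin on the middle of the hinge axis.
- jar_a: Small glass jar standing in the box, 28 mm across, 30 mm tall; origin centre of its underside. Not to be touched.
- jar_b: A second such jar in the box.
- tealight_a: Bystander: tealight in an aluminium cup, 38 mm across, 16 mm tall, on the box's +y side; origin centre of underside.
- tealight_b: Bystander: same kind of tealight, on the box's -y side.
- forceps: Bystander: steel forceps, 116 mm long, 7 mm high, lying beyond the lip; origin at mid length on the bench, x along them.
- tape: Bystander: roll of tape lying flat, 84 mm across, 19 mm tall; origin centre of underside.
- matchbox: Bystander: matchbox 54 by 36 by 15 mm; origin centre of underside.
- spray: Bystander: upright white spray bottle, 50 mm across, 148 mm tall; origin centre of underside.

How it is judged:
On the way, in this order (a step that is already met when the one before it is completed fails the run):
1. the flap is folded down flat (within 0.2 rad) while its edge is still in front of the lip (value of joint flap below 0.2 rad and value of joint hinge_bar below 0.011 m), for 0.04 s.
2. the flap's edge is tucked beneath the lip (value of joint flap below 0.07 rad and value of joint hinge_bar above 0.012 m and x of flap_edge in the frame of box above 0.0605 m and z of flap_edge in the frame of box below 0.0605 m), for 0.2 s.
At the end, for the whole second after the job is handed in: The flap is shut (joint under 0.07 rad), slid forward more than 12 mm of its 18, its free edge more than 5 mm beneath the lip and below it; the box stands at rest on the bench within 30 mm of where it was, the jars still in it (all of step 2 and linear speed of box below 0.02 m/s and angle between box's own z axis and vertical below 0.05 rad and distance of box from where it was at the start of the episode below 0.03 m and height (world z) of each of jar_a, jar_b below 0.02 m); the robot touches nothing.
It fails at once if the box is lifted more than 10 mm, tipped, or shoved more than 30 mm (height (world z) of box above 0.01 m or angle between box's own z axis and vertical above 0.15 rad or distance of box from where it was at the start of the episode above 0.03 m).
It fails at once if the fingers touch the lined inner side of the flap (as in pinching it) (contact force between the fingers and liner above 0.5 N).
It fails at once if the box or flap is pushed harder than 40 N (contact force between the fingers and box above 40 N).
It fails at once if a jar in the box is touched by the robot or lifted (contact force between the fingers and jar_a above 0.5 N or contact force between the fingers and jar_b above 0.5 N or height (world z) of any of jar_a, jar_b above 0.02 m).
It fails at once if a bystander is moved more than 30 mm (lifted, carried or knocked about) (distance of any of tealight_a, tealight_b, forceps, tape, matchbox, spray from where it was at the start of the episode above 0.03 m).
It also fails if it takes over 38 s, if anything falls off the work surface, if the arm or the gripper's body presses on something with over 40 N, if the wrist force passes 120 N, or if a joint passes its speed limit or range.

## Robot

A 7-joint arm with a two-finger parallel gripper is mounted at the origin on the work surface. World frame = base frame: x ahead of the robot, y to its left, z up, the work surface at z = 0. Lengths are in m, angles in rad, forces in N, time in s.
With the tool pointing down it reaches from about 0.425 to 0.825 m from the base axis. Payload 3.6 kg.
Tool frame: the origin (TCP) lies where the fingers leave the gripper's body, on its centre line; the fingertips stand 73 mm ahead of it and the grasp point (between the pads) lies 54 mm ahead of it; x points along the fingers, y is the direction in which the jaws open and shut, and the axes are right-handed (so a half turn about x gives the same grasp; the last joint's range is limited). The gripper opens to 85 mm and grips with 20 to 120 N. Pads are 22 mm wide; open, the fingers measure 114 mm over their backs; the gripper's body (76 mm by 85 mm) begins 54 mm behind the grasp point. The pads swing forward as they close: fully open they stand 13 mm farther back than shut.
Start: joints at [1.312, 0.615, -0.013, 1.423, 0.008, 1.103, -0.04], TCP at [0.15, -0.632, 0.304] pointing down, gripper open.
Joint ranges: [-3.12, 3.12], [-0.3, 2.06], [-1.34, 1.32], [0.26, 2.42], [-1.36, 4.5], [0.01, 1.98], [-2.84, 2.84]. Speed limits (rad/s): [2.79, 2.79, 3.14, 3.14, 3.14, 3.14, 3.14].

## Interface

Orientations are given as a unit quaternion [x, y, z, w].
In Python, from station import arm, snapshot, camera_info, ticket gives the robot as it stands. Calls block until the motion is done:
- arm.movep(position, orientation): joint-space move of the TCP to a pose.
- arm.line_to(position, velocity=0.15, ori=None): straight line of the TCP; ori=None keeps the orientation; velocity is the mean speed in m/s.
- arm.move_j(angles): joint-space move.
- arm.move_gripper(opening, effort=None): opening from 0.0 (shut) to 1.0 (fully open); effort is the grip in N (None keeps the last); returns when the fingers have stopped.
- arm.pause(seconds).
- arm.ik(position, orientation): joint angles nearest the present ones, or None.
- snapshot(name): name is "side" or "top" or "wrist"; returns the picture (400x640x3 uint8, blue, green, red); there is no depth.
- camera_info(name): a dict with "fx", "fy", "cx", "cy" (pixels), "R" (3x3) and "t" (3): a world point X has camera coordinates R X + t; the wrist camera has in their place "T_tool_cam" (4x4, takes a point from camera to tool coordinates, whose origin is the TCP and whose axes are the tool frame's). Camera axes: x right, y down, z forward; pixel columns grow to the right and rows downward; lengths in m; the calibration is good to about 2 mm. A picture is of the moment at which its call begins: read the wrist's pose just before it. camera_info takes no time and is no camera call.
A pose or a line that the arm cannot do raises arm.MotionError and nothing moves.
- ticket.finish_job(): hands the job in, once; it reports no verdict.
Readings, each from a call of its own:
- arm.read_time(): time.
- arm.read_joint_positions(): joint angles.
- arm.read_dq(): joint speeds.
- arm.read_effort(): joint torques, N m.
- arm.read_tool_pos(): TCP position.
- arm.read_eef_rot(): TCP orientation.
- arm.read_ft_force(): force on the tool from outside, world axes, zero at the start.
- arm.read_wrist_torque(): the same for the moment, N m.
- arm.read_opening(): opening from 0.0 (shut) to 1.0 (fully open).
Only numpy, scipy, OpenCV 4.12 (cv2) and the standard library are available. Lean on these libraries where they do the work, as an engineer would, in place of code of your own. Each camera call takes 0.05 s, during which the arm holds its last target. There are 200 camera calls.

## Working session

There is one attempt and no reset: what is moved stays moved. The work goes in short steps, each a Python script; the robot and the scene stay as the last script left them, time stands still between calls to the robot, and variables do not carry over. Pictures are saved under pics/ and viewed, about 8 in all and at most 12, crops included, and the job is handed in when it is done.

```bash
mkdir -p pics; ls
python3 - <<'E'
from station import arm,snapshot,camera_info
import cv2,numpy as np
for n in("top","side"):
    cv2.imwrite(f"pics/{n}0.png",snapshot(n)); c=camera_info(n); print(n,{k:np.round(v,4).tolist() for k,v in c.items()})
print(arm.read_time(),arm.read_eef_rot(),arm.read_tool_pos(),arm.read_opening())
print(camera_info("wrist"))
E
```

```text
pics
top {'fx': 514.9344, 'fy': 514.9344, 'cx': 323.4777, 'cy': 206.7674, 'R': [[-0.0184, -0.9997, -0.013], [-0.9806, 0.0206, -0.1952], [0.1954, 0.0092, -0.9807]], 't': [0.0279, 0.5788, 1.1666]}
side {'fx': 436.6709, 'fy': 436.6709, 'cx': 319.9049, 'cy': 199.1159, 'R': [[-0.9947, -0.0999, 0.0231], [-0.0702, 0.4994, -0.8635], [0.0747, -0.8606, -0.5038]], 't': [0.5962, 0.0775, 1.0337]}
0.1 [-0.70220573 -0.08297881  0.70243218 -0.08130604] [ 0.1498502  -0.63194763  0.30282748] 0.9979555567293679
{'fx': 301.66698970139595, 'fy': 301.66698970139595, 'cx': 320.091566063902, 'cy': 201.91689430236156, 'T_tool_cam': array([[ 1.29501986e-03, -2.90646509e-01,  9.56829624e-01,
        -6.97332309e-02],
       [ 9.99998742e-01, -5.00224796e-04, -1.50539530e-03,
        -2.06021832e-05],
       [ 9.16167793e-04,  9.56830370e-01,  2.90645496e-01,
        -7.47205841e-02],
       [ 0.00000000e+00,  0.00000000e+00,  0.00000000e+00,
         1.00000000e+00]])}
```

View pics/top0.png

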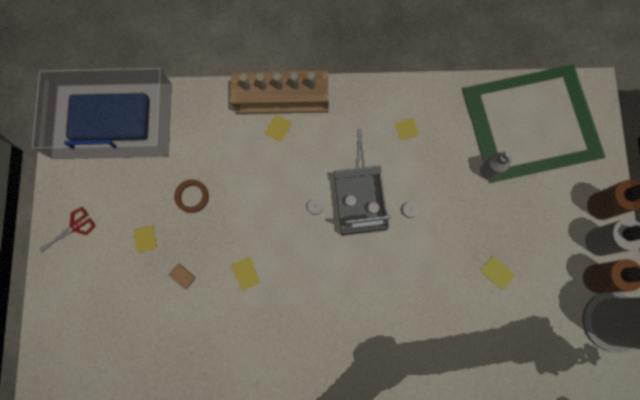

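View pics/side0.png

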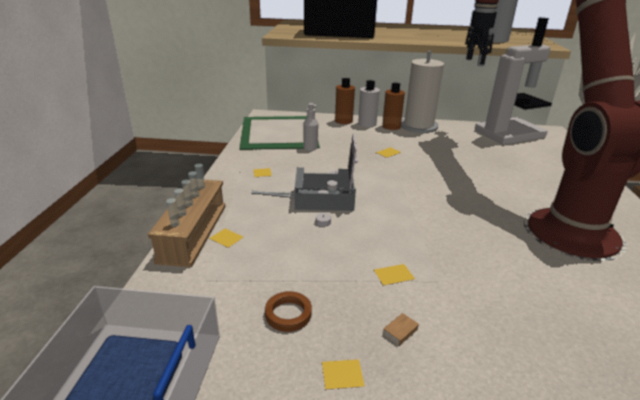

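The top view shows the box at about (360,200), with its hinge rim and upright flap at (365,224) towards the robot, the forceps beyond it and tealights on both sides. The side view shows the flap near upright at (352,160). I'll enlarge both.

Run:
```python
import cv2,numpy as np
a=cv2.imread("pics/top0.png")[155:245,300:420]; b=cv2.imread("pics/side0.png")[130:220,270:390]
o=[cv2.convertScaleAbs(cv2.resize(i,None,fx=6.6,fy=6.6,interpolation=cv2.INTER_CUBIC)[:,:],alpha=1.6) for i in(a,b)]
im=np.vstack([cv2.resize(i,(400*1,300)) for i in o]); 
im=np.hstack([cv2.resize(i,(400,300)) for i in o]) if 0 else im
cv2.imwrite("pics/c0.png",cv2.resize(o[0],(792,594))); cv2.imwrite("pics/c1.png",cv2.resize(o[1],(792,594)))
```

```text
(no output)
```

View pics/c0.png

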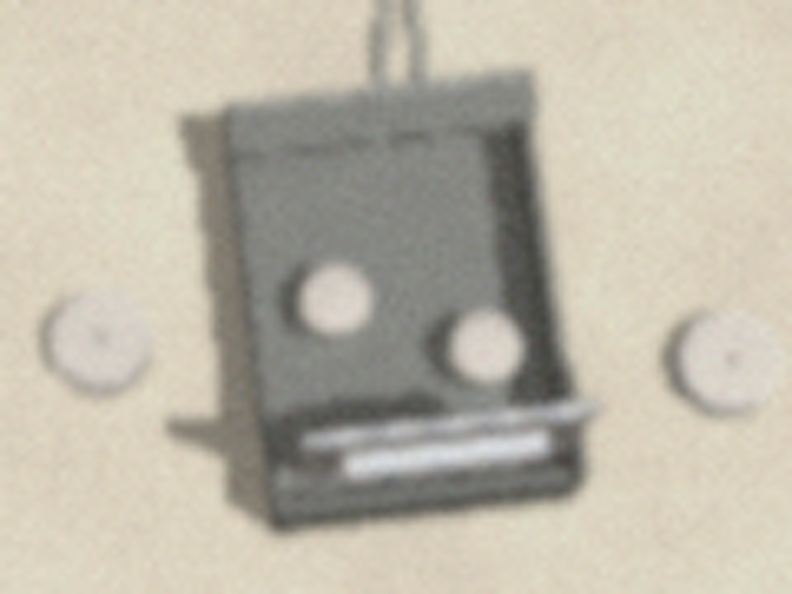

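View pics/c1.png

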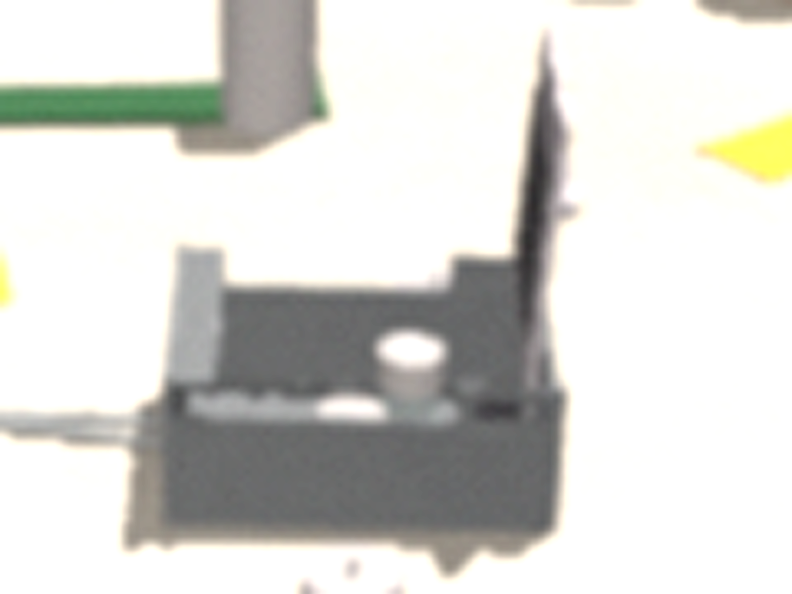

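```bash
cat > h.py <<'E'
import numpy as np
from station import arm,snapshot,camera_info
def proj(n,P):
    c=camera_info(n); q=np.asarray(P)@np.array(c["R"]).T+c["t"]
    return np.c_[c["fx"]*q[:,0]/q[:,2]+c["cx"],c["fy"]*q[:,1]/q[:,2]+c["cy"]]
def b2w(p,P):
    c,s=np.cos(p[2]),np.sin(p[2]); P=np.atleast_2d(P)
    return np.c_[p[0]+c*P[:,0]-s*P[:,1],p[1]+s*P[:,0]+c*P[:,1],P[:,2]]
def flap(a,h,r,y,n):  # r along flap, n outward normal
    return [-.063+h+r*np.cos(a)-n*np.sin(a),y,.054+r*np.sin(a)+n*np.cos(a)]
E
python3 - <<'E'
from h import *
from scipy.optimize import least_squares
s=1/6.6
T=np.array([[228,103],[533,70],[300,440],[595,408],[345,465],[550,440]])*s+[300,155]
S=np.array([[165,525],[553,530],[178,248],[222,250]])*s+[270,130]
def f(p):
    a=p[3]
    Pt=[[.075,.056,.0645],[.075,-.056,.0645],flap(a,.001,.112,.049,0),flap(a,.001,.112,-.049,0),flap(a,.001,.072,.035,.01),flap(a,.001,.072,-.035,.01)]
    Ps=[[.075,.056,0],[-.075,.056,0],[.075,-.056,.0645],[.055,-.056,.0645]]
    return np.r_[(proj("top",b2w(p,Pt))-T).ravel(),(proj("side",b2w(p,Ps))-S).ravel()]
r=least_squares(f,[.6,-.07,.1,1.5],loss="soft_l1"); print(r.x,np.round(f(r.x).reshape(-1,2),1))
# bystanders
for (u,v),z in [((314,207),.016),((409,210),.016)]:
    c=camera_info("top");d=np.array(c["R"]).T@[(u-c["cx"])/c["fx"],(v-c["cy"])/c["fy"],1];o=-np.array(c["R"]).T@c["t"];print(o+d*(z-o[2])/d[2])
E
```

```text
[ 0.59577375 -0.07384144  0.09713778  1.60902399] [[-0.4  0.2]
 [-0.2 -0.2]
 [ 0.1 -0.5]
 [ 0.7 -1. ]
 [-0.5  1.7]
 [-0.3  1.9]
 [-0.8 -0.3]
 [ 0.3  0.2]
 [-0.6 -1.2]
 [ 0.3 -1.3]]
[0.58731166 0.04013992 0.016     ]
[ 0.5749316 -0.1924965  0.016    ]
```

```bash
cat >> h.py <<'E'
from scipy.spatial.transform import Rotation as Ro
BOX=np.array([.5958,-.0738,.0971]); TIP=.073; HW=.011
def ori(sgn=1):
    c,s=np.cos(BOX[2]),np.sin(BOX[2]); x=np.array([0,0,-1.]); z=sgn*np.array([c,s,0]); 
    return Ro.from_matrix(np.c_[x,np.cross(z,x),z]).as_quat()
def tcp(xf,z,y=0.): # front-bottom edge of fingers at box (xf,y,z)
    return b2w(BOX,[xf-HW,y,z+TIP])[0]
def fb(): # force in box axes
    return Ro.from_euler("z",-BOX[2]).apply(arm.read_ft_force())
def xz(): 
    p=arm.read_tool_pos(); c,s=np.cos(BOX[2]),np.sin(BOX[2]); d=np.array(p)-[BOX[0],BOX[1],0]
    return np.array([c*d[0]+s*d[1]+HW,-s*d[0]+c*d[1],p[2]-TIP])
E
python3 - <<'E'
from h import *
import cv2
print(Ro.from_quat(arm.read_eef_rot()).as_matrix().round(2))
R0=Ro.from_quat(arm.read_eef_rot()).as_matrix(); sgn=1 if R0[0,2]>0 else -1
arm.move_gripper(0.0)
q=None
for s in (sgn,-sgn):
    try: arm.movep(tcp(-.13,.2),ori(s)); break
    except arm.MotionError as e: print(s,e)
print(s,arm.read_time(),xz(),fb(),arm.read_joint_positions())
arm.line_to(tcp(-.115,.112),.2)
print(arm.read_time(),xz(),fb(),arm.read_opening())
cv2.imwrite("pics/s1.png",cv2.resize(snapshot("side")[100:220,270:430],(800,600),interpolation=cv2.INTER_CUBIC))
E
```

```text
[[-0.    0.23 -0.97]
 [ 0.   -0.97 -0.23]
 [-1.   -0.    0.  ]]
-1 3.1 [-0.1299926  -0.00102409  0.20002726] [-0.30646179 -0.1448222   0.15997488] [ 0.26191635  0.37469616 -0.15961112  1.97812415  0.08231608  0.7945338
 -1.4200642 ]
3.7 [-0.11475474 -0.00043077  0.11231008] [-0.79154416 -0.05318095 -0.03751409] 0.0012693483417485938
```

View pics/s1.png

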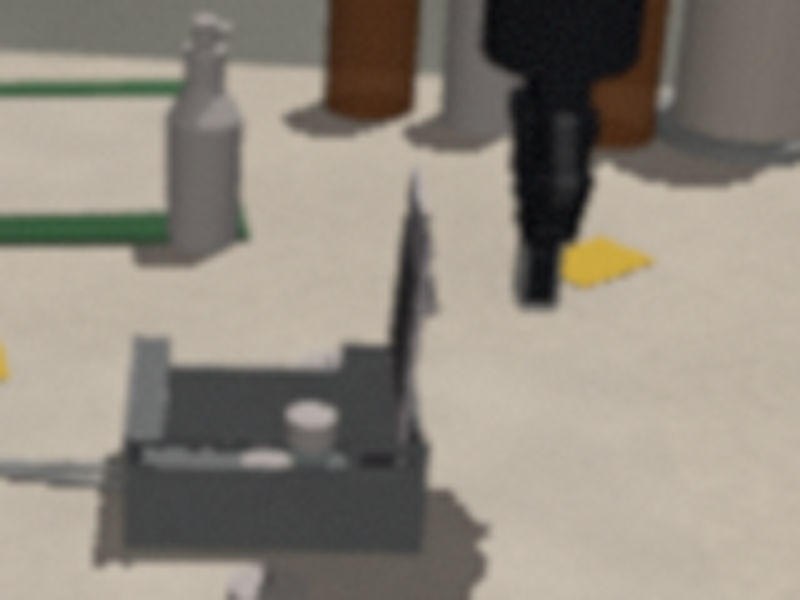

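The tip is clear of the upright flap, on the robot's side of it: its front-bottom corner is at crop (516,303) and the ridge is at (432,300). Next I'll check the tip height by projection, then fold with force monitoring.

```bash
python3 - <<'E'
from h import *
x,y,z=xz()
for dz in(0,-.013): print(proj("side",b2w(BOX,[[x,y+.0145,z+dz],[x-.022,y+.0145,z+dz]])).round(1)-[270,100])
E
cat > fold.py <<'E'
from h import *
import cv2
R=.058; off=None; log=[]
f0=fb(); print(f0)
def goal(a,h=.001):
    P=[flap(a,h,R,0,.002),flap(a,h,.068,0,.010),flap(a,h,.076,0,.010)]
    return min(p[0] for p in P),P[0][2]
# slow approach till contact
x,z=goal(1.7)
arm.line_to(tcp(x-.012,z),.1)
for a in np.linspace(1.6,0.02,24):
    arm.line_to(tcp(*goal(a)),.08)
    f=fb()-f0; log.append([a,*xz()[[0,2]]*1e3,*f]); 
    if np.linalg.norm(f)>12: print("stop"); break
print(np.round(log,2)); print(arm.read_time())
E
```

```text
[[101.9  62.9]
 [110.8  63.1]]
[[101.5  67.6]
 [110.4  67.8]]
```

```bash
cat >> fold.py <<'E'
cv2.imwrite("pics/s2.png",cv2.resize(snapshot("side")[100:220,270:430],(800,600),interpolation=cv2.INTER_CUBIC))
E
python3 fold.py
```

```text
[0.75559454 0.06413891 0.03903535]
[[ 1.6000e+00 -7.4690e+01  1.1188e+02 -7.0000e-01  4.4000e-01 -1.1300e+00]
 [ 1.5300e+00 -6.9380e+01  1.1201e+02 -1.1000e+00  5.0000e-02  3.0000e-02]
 [ 1.4600e+00 -6.4290e+01  1.1184e+02 -4.6000e-01 -6.0000e-02 -4.8000e-01]
 [ 1.3900e+00 -5.9480e+01  1.1141e+02 -1.8000e-01  3.0000e-02 -1.1000e-01]
 [ 1.3300e+00 -5.4790e+01  1.1068e+02 -9.5000e-01 -1.4000e-01 -6.8000e-01]
 [ 1.2600e+00 -5.0130e+01  1.0970e+02 -5.3000e-01  1.3500e+00 -3.3000e-01]
 [ 1.1900e+00 -4.5500e+01  1.0848e+02 -8.5000e-01  4.7000e-01 -1.2400e+00]
 [ 1.1200e+00 -4.0990e+01  1.0693e+02 -3.2000e-01  4.0000e-01 -1.3000e-01]
 [ 1.0500e+00 -3.6550e+01  1.0516e+02 -6.0000e-01  3.0000e-01 -4.1000e-01]
 [ 9.8000e-01 -3.2210e+01  1.0319e+02 -2.9000e-01 -3.4000e-01  4.6000e-01]
 [ 9.1000e-01 -2.8040e+01  1.0096e+02 -7.0000e-01  3.9000e-01  3.1000e-01]
 [ 8.4000e-01 -2.4730e+01  9.8510e+01 -3.2000e-01  6.3000e-01 -3.5000e-01]
 [ 7.8000e-01 -2.1760e+01  9.5880e+01 -3.7000e-01  2.1000e-01  2.1000e-01]
 [ 7.1000e-01 -1.9050e+01  9.2990e+01 -7.4000e-01  8.4000e-01 -5.0000e-01]
 [ 6.4000e-01 -1.6480e+01  8.9950e+01 -1.3700e+00 -6.6000e-01 -5.0000e-02]
 [ 5.7000e-01 -1.4110e+01  8.6730e+01 -1.1800e+00 -2.6000e-01  8.4000e-01]
 [ 5.0000e-01 -1.1990e+01  8.3360e+01 -1.5700e+00 -1.1800e+00  1.1000e+00]
 [ 4.3000e-01 -1.0050e+01  7.9890e+01  1.1000e-01  5.0000e-02  4.1000e-01]
 [ 3.6000e-01 -8.3900e+00  7.6270e+01 -1.1200e+00 -3.0000e-01  3.0000e-02]
 [ 2.9000e-01 -6.9700e+00  7.2490e+01 -1.0000e-02  5.0000e-01  1.0000e+00]
 [ 2.3000e-01 -5.8100e+00  6.8730e+01 -3.4000e-01  5.0000e-02  1.4200e+00]
 [ 1.6000e-01 -4.8900e+00  6.4850e+01 -2.6000e-01  4.3000e-01 -2.5000e-01]
 [ 9.0000e-02 -4.2600e+00  6.0930e+01 -2.1000e-01  4.0000e-01  7.7000e-01]
 [ 2.0000e-02 -3.9400e+00  5.6920e+01 -4.0000e-02 -5.2000e-01  1.2700e+00]]
10.2583
```

View pics/s2.png

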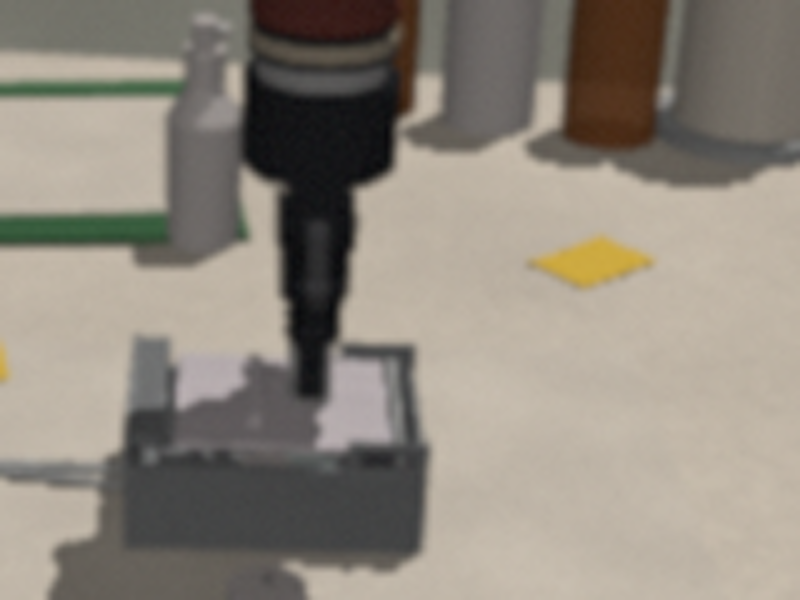

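The flap is down, almost flat. The finger is behind the ridge at crop (310,395), and the free edge is just short of the lip at (172,400). Now I'll press lightly until it is fully flat, then slide forward with force feedback.

```bash
cat > slide.py <<'E'
from h import *
def F(n=6):
    s=[]
    for _ in range(n): s.append(fb()); arm.pause(.02)
    return np.mean(s,0)
x,y,z=xz(); log=[]; z=.0565
while z>.046:                       # press to flat
    arm.line_to(tcp(x,z),.05); f=F(); log.append([x*1e3,z*1e3,*f])
    if f[2]>4.5: break
    z-=.001
arm.pause(.1)
if f[2]>4.5:
    while x<.030 and arm.read_time()<26:
        x+=.0015; arm.line_to(tcp(x,z),.04); f=F(3); log.append([x*1e3,z*1e3,*f])
        if -f[0]>9 : break
        if f[2]>6: z+=.0004
        elif f[2]<2.5: z-=.0004
print(np.round(log,1)); print(arm.read_time(),xz())
E
python3 slide.py
```

```text
[[ -3.9  56.5   0.4  -0.    1.5]
 [ -3.9  55.5   0.3   0.4   2.4]
 [ -3.9  54.5  -0.2   0.4   6.9]
 [ -2.4  54.5  -2.4   0.5   8.2]
 [ -0.9  54.9  -2.2   0.6   7.4]
 [  0.6  55.3  -2.1   0.5   6. ]
 [  2.1  55.3  -2.3   0.2   6.1]
 [  3.6  55.7  -3.4   0.7   4. ]
 [  5.1  55.7  -2.9   0.4   4.2]
 [  6.6  55.7  -1.7  -0.1   2.3]
 [  8.1  55.3  -2.4   0.1   4.4]
 [  9.6  55.3  -2.3   0.6   4.6]
 [ 11.1  55.3  -3.2   0.7   5.5]
 [ 12.6  55.3  -2.4   0.4   5.1]
 [ 14.1  55.3  -2.3   0.2   4.7]
 [ 15.6  55.3  -4.6   0.2   6.1]
 [ 17.1  55.7  -2.1   0.2   3. ]
 [ 18.6  55.7  -1.4   0.3   2.4]
 [ 20.1  55.3  -3.3   0.    4.2]
 [ 21.6  55.3  -3.4  -0.1   4.5]
 [ 23.1  55.3  -3.1  -0.5   4.2]
 [ 24.6  55.3  -2.9   0.3   4.1]
 [ 26.1  55.3  -4.4  -0.1   5.1]
 [ 27.6  55.3  -6.9   0.2   6. ]
 [ 29.1  55.3  -9.    0.3   7.5]
 [ 30.6  55.7 -10.2   0.3   8.1]]
18.3583 [ 2.63211306e-02 -9.19536863e-05  5.47005618e-02]
```

Run:
```python
from h import *
import cv2
x,y,z=xz()
arm.line_to(tcp(x-.001,z+.002),.05); arm.line_to(tcp(x-.008,z+.006),.05)
arm.line_to(tcp(x-.02,.2),.2); arm.pause(.2); print(fb(),arm.read_time())
arm.movep(tcp(-.16,.25),arm.read_eef_rot())
s=cv2.resize(snapshot("side")[130:220,270:390],(600,450),interpolation=cv2.INTER_CUBIC)
t=cv2.resize(snapshot("top")[155:245,300:420],(600,450),interpolation=cv2.INTER_CUBIC)
cv2.imwrite("pics/s3.png",cv2.resize(np.vstack([s,t]),(400,600))); cv2.imwrite("pics/s3s.png",s); cv2.imwrite("pics/s3t.png",t)
print(arm.read_time())
```

```text
[ 0.11423075 -0.30912764 -0.4993929 ] 19.975
20.8083
```

View pics/s3s.png

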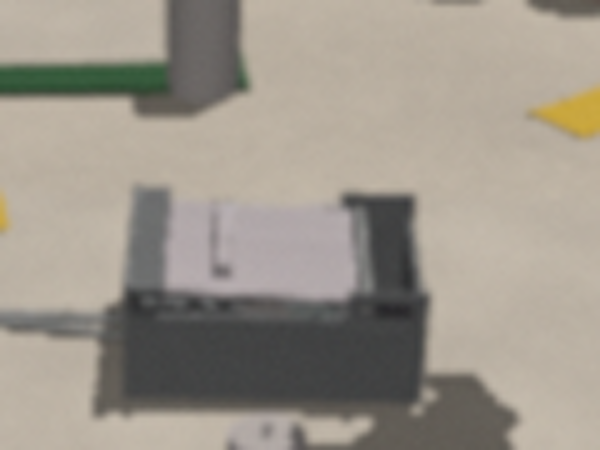

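View pics/s3t.png

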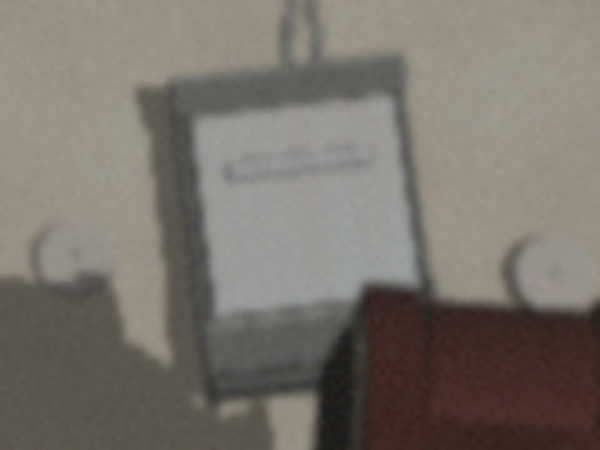

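Run:
```python
from h import *
for h in (.010,.014,.018): print(h,(5*(proj("side",b2w(BOX,[[.005+h,.035,.056],[.005+h,-.035,.056]]))-[270,130])).round().tolist(),(5*(proj("top",b2w(BOX,[[.005+h,.035,.056],[.005+h,-.035,.056]]))-[300,155])).round().tolist())
```

```text
0.01 [[244.0, 281.0], [244.0, 217.0]] [[229.0, 199.0], [375.0, 182.0]]
0.014 [[236.0, 280.0], [237.0, 217.0]] [[228.0, 191.0], [374.0, 174.0]]
0.018 [[227.0, 280.0], [229.0, 216.0]] [[227.0, 183.0], [372.0, 166.0]]
```

Run:
```python
from h import *
ticket=__import__("station").ticket
print(fb(),arm.read_time()); ticket.finish_job()
```

```text
[ 0.11220089 -0.0486387  -0.04589236] 20.8083
the job is handed in; nothing more can be done
```

The flap is shut and tucked under the lip, and I handed the job in at about 20.8 s of the 38 s allowed.

- **Fold:** With the gripper closed, I pushed the upright flap over by its outer face until it was flat. The sampled forces stayed at about 2 N or less. I then pressed lightly on it, at up to about 8 N.
- **Slide:** I pushed the ridge forward until the bar reached its stop.
- **Leaving:** I eased off, lifted away and moved clear.

**Last checks:**
- After the fingers left, the side and top pictures show the flap lying flat with its edge under the lip.
- The ridge position in those pictures puts the bar about 17–18 mm forward.
- The box looks to be in its original place in the side picture, as do the tealights and forceps where the two pictures show them. I did not check the tape, matchbox or spray bottle closely. The jars were hidden by the shut flap.
- The wrist force read close to zero at hand-in.

**What disagreed:**
- The push ended with about 10 N horizontally against the stop. That is above the 6 N the box is sure to resist, but I saw no shift.
- The stop came about 3 mm farther than my estimated box position predicted, partly the arm giving under load and partly calibration.
- The side camera showed the fingertip a few mm higher than computed, so I set the pressing height by force instead.

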